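Change the bush in the gauging feeder

ROBOT

A 6-joint arm with a two-finger parallel gripper is mounted at the origin on a cart in front of the work surface, level with it; the furniture and walls round the work are solid. World frame = base frame: x ahead of the robot, y to its left, z up, the work surface at z = 0. Lengths are in m, angles in rad, forces in N, time in s.
With the tool pointing down it reaches from about 0.35 to 0.925 m from the base axis. Payload 6.4 kg.
Tool frame: the origin (TCP) lies at the very end of the fingers, on their centre line; the grasp point (between the pads) lies 19 mm behind it; y points along the fingers, z is the direction in which the jaws open and shut, and the axes are right-handed (so a half turn about y gives the same grasp; the last joint's range is limited). The gripper opens to 94 mm and grips with 3 to 60 N. Pads are 16 mm wide; open, the fingers measure 119 mm over their backs; the gripper's body (75 mm by 177 mm) begins 78 mm behind the grasp point.
Start: joints at [0.971, 0.245, 1.558, -0, 1.339, -0.174], TCP at [0.268, 0.592, 0.205] pointing down, gripper open.
Joint ranges: [-3.13, 3.13], [-1.02, 2.26], [0.13, 2.54], [-0.95, 4.09], [0.21, 2.88], [-2.74, 2.74]. Speed limits (rad/s): [2.57, 2.57, 3.14, 3.14, 3.14, 3.14].

INTERFACE

Orientations are given as a unit quaternion [x, y, z, w].
In Python, from bench import get_obs, get_image, close_job gives the robot as it stands. The module is installed in compiled form; this text tells all that it offers.
- The arm moves only by the shell command python3 -m jog 'ROWS' [FORCE]. ROWS is text: rows parted by semicolons, each of 7 numbers parted by spaces: the shift along the tool's x, y, z in mm, then the turn, a rotation vector about the tool's x, y, z in degrees, then the gripper's target within -1 to 1 (fully open at 1, half-way at 0, shut at -1). In form: x y z wx wy wz fingers; .... A call has 1 to 5 rows; each row shifts and turns the commanded pose from where the row before left it, along the tool's axes as they then stand; what a row does not reach is not made up. A row lasts 1/12 s, in which the tool goes at most 41.7 mm and 7.16 degrees, less where a joint would pass 70% of its speed; a pose out of reach is approached as far as the arm can. A call is refused whole if a number of a shift passes 41.7 or a number of a turn 7.16, either way. A call with a gripper value outside its range is refused whole. The fingers move at their own pace and stop on an object; FORCE is the grip in N (left out, the last holds). Time passes only in rows, so rows that do not move let the fingers close. It gives the time, the measured TCP pose, the force and the opening at its end, in the units of the state.
- get_obs(): the state, without advancing time (a new reading comes with each control period).
- get_image(name): name is "scene" or "top" or "wrist"; returns a dict with "pixels" (400x640x3 uint8, red, green, blue), "fx", "fy", "cx", "cy" (pixels), "origin" and "orientation" of the camera in the world. Camera axes: x right, y up, looking along -z (the intrinsics and any distortion apply to the point x, -y, -z); pixel columns grow to the right and rows downward; lengths in m; the calibration is good to about 2 mm. A picture is of the moment at which its call begins. There is no depth.
- close_job(): hands the job in, once; it reports no verdict.
The state is a dict: "clock": time; "joints": joint angles; "joint_velocities": joint speeds; "effort": joint torques, N m; "tcp_pos": TCP position; "tool_rot": TCP orientation; "ft_force": force on the tool from outside, world axes, zero at the start; "moment": the same for the moment, N m; "width": finger opening in m.
Only numpy, scipy, OpenCV 4.12 (cv2) and the standard library are available. Lean on these libraries where they do the work, as an engineer would, in place of code of your own. Each camera call takes 0.05 s, during which the arm holds its last target.

TASK

The bush standing in the nest of the bush feeder has been gauged. Push it sideways out of the nest on to the outfeed ledge, then push the feed slide fully home so that the lowest bush of the magazine comes up against the two nest pins, and then push the slide fully back again so that the next bush drops down in the magazine. Do it all with pushes of the fingertips: lift no bush, keep them all upright, and leave the plug gauge, the hex key and the small steel ring lying where they are.

Things in the scene. Friction and masses are not known exactly. Their poses are not given: they have to be found in the camera images.
- feeder: Bush feeder: low aluminium fixture fixed on the desk. Origin: on the desk top below the rear end of its base plate, on the feed line; x = feed direction (the slide pushes bushes this way), y = to the side of the outfeed ledge, z up. Base plate: x 0 to 179, y -31 to 31 mm, top (the deck) 12 mm above the desk. Beyond world x = 0.74 m a machine head hangs 0.36 m above the desk: keep the wrist clear.
- feed_slide (a joint): Feed slide, m: 0 = fully back at its stop, 0.0555 = fully home, moving along the feeder's +x. About 2.5 N of friction; stays where it is left. A steel block 37 mm wide, 34 mm tall shoves the lowest bush forward while the stack rests on the block; the next bush drops only when the slide is fully back. With a bush still in the nest it cannot go home.
- push_plate (a point): Middle of the upper half of the slide's upright push plate, 67 mm above the desk. Plate: 8 mm thick, 44 mm wide, top 82 mm above the desk; at feeder x = -23.5 mm with the slide back, 32 when home (40 mm free before the bridge). Push its back face to feed, its front face to draw back; what lies in front of it is up to 46 mm high: keep the fingertips above that.
- nest (a point): Nest point on the deck, 12 mm above the desk, at feeder x = 152, y = 0 mm: the centre of a bush that stands against both nest pins. The pins are 8 mm thick, 10 mm high, at feeder x = 171, y = +-11 mm. The nest is open on both sides; the magazine's bridge ends 28 mm before the nest point.
- ledge (a point): Middle of the outfeed ledge, level with the deck, at feeder x = 152, y = 56 mm. The ledge reaches from y = 31 to 83 mm and x = 128 to 176 mm, with a rim 9 mm high on its three outer sides. A bush is properly on it when its centre is between y = 45 and 70 mm.
- magazine (a point): Point on the deck (12 mm above the desk) on the magazine's axis, at feeder x = 100, y = 0 mm: where the lowest bush stands. Magazine: a dark bridge plate (48 x 60 mm, 51 to 61 mm above the desk) with a bore, on two cheeks, above it eight rods and a ring, top 109 mm; the stack reaches 120 mm. One bush at a time can leave, under the bridge.
- gauged_bush: The gauged bush: a turned bush ring, 36 mm diameter, 36 mm tall, 74 g, standing upright in the nest at the start. Origin at the centre of its underside, z along its axis.
- next_bush: Equal bush, the lowest in the magazine, standing on the deck under the bridge. Origin at the centre of its underside.
- second_bush: Equal bush, standing on next_bush in the magazine. Origin at the centre of its underside.
- third_bush: Equal bush, the top one in the magazine. Origin at the centre of its underside.
- plug_gauge: Go/no-go plug gauge, 118 x 33 x 33 mm, lying in a low wooden rest (134 x 50 x 14 mm) near the desk's front edge; its top is 37 mm above the desk. Bystander. Origin below its middle, long axis y.
- hex_key: Hex key, 78 x 28 x 6 mm, lying on the desk to the right. Bystander. Origin at the middle of its underside.
- steel_ring: Small steel ring, 30 mm diameter, 12 mm high, on the desk 90 to 105 mm from the feed line on the side away from the ledge. Bystander. Origin at the centre of its underside.
There are look-alikes about, which are no part of the job. What is shaped like the gauged_bush but orange or pink is not meant.

How it is judged:
By the outcome, as a careful person would: the job done as asked, in the order asked, and still so for the second after the job is handed in, with the robot touching nothing.
It also fails if it takes over 54 s, if anything falls off the work surface, if the arm or the gripper's body presses on something with over 40 N, if the wrist force passes 120 N, or if a joint passes its speed limit or range.

## Working session

There is one attempt and no reset: what is moved stays moved. The work goes in short steps, Python scripts to look and compute and a shell command to move; the robot and the scene stay as the last step left them, time stands still between calls to the robot, and variables do not carry over. Pictures are saved under pics/ and viewed, and the job is handed in when it is done.

```bash
mkdir -p pics; ls; python3 - <<'E'
from bench import get_obs,get_image
import cv2,numpy as np
o=get_obs()
for k,v in o.items(): print(k,np.round(v,4))
for n in ["scene","top","wrist"]:
    d=get_image(n); print(n,{k:np.round(v,4) for k,v in d.items() if k!="pixels"}, d.keys())
    cv2.imwrite(f"pics/{n}0.png",cv2.cvtColor(d["pixels"],cv2.COLOR_RGB2BGR))
E
```

```text
pics
clock 0.0
joints [ 0.9709  0.2458  1.559  -0.      1.3387 -0.1741]
joint_velocities [-0.0014 -0.0019 -0.0012 -0.0004  0.001   0.0003]
effort [-7.00000e-04 -4.15842e+01 -3.14600e+01  6.84000e-02  3.33000e-02
 -2.00000e-04]
tcp_pos [0.2681 0.5915 0.2044]
tool_rot [ 0.6918 -0.1497  0.1492 -0.6905]
ft_force [ 0.2366 -0.3849  0.0957]
moment [-0.04   -0.0531  0.0115]
width 0.0938
scene {'fx': np.float64(473.9792), 'fy': np.float64(473.9792), 'cx': np.float64(321.4418), 'cy': np.float64(192.5237), 'origin': array([-0.2584, -0.6806,  0.7534]), 'orientation': array([ 0.3825, -0.2273, -0.4785,  0.757 ])} dict_keys(['pixels', 'fx', 'fy', 'cx', 'cy', 'origin', 'orientation'])
top {'fx': np.float64(378.2765), 'fy': np.float64(378.2765), 'cx': np.float64(316.0993), 'cy': np.float64(199.6861), 'origin': array([ 0.4452, -0.273 ,  1.0576]), 'orientation': array([ 0.0364, -0.0257, -0.7062,  0.7066])} dict_keys(['pixels', 'fx', 'fy', 'cx', 'cy', 'origin', 'orientation'])
wrist {'fx': np.float64(317.866), 'fy': np.float64(317.866), 'cx': np.float64(316.8525), 'cy': np.float64(197.5835), 'origin': array([0.202 , 0.6218, 0.3836]), 'orientation': array([-0.1081, -0.0682,  0.5375,  0.8335])} dict_keys(['pixels', 'fx', 'fy', 'cx', 'cy', 'origin', 'orientation'])
```

View pics/scene0.png

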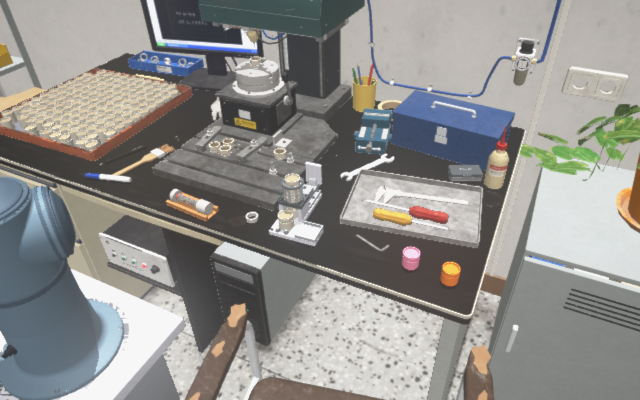

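View pics/top0.png

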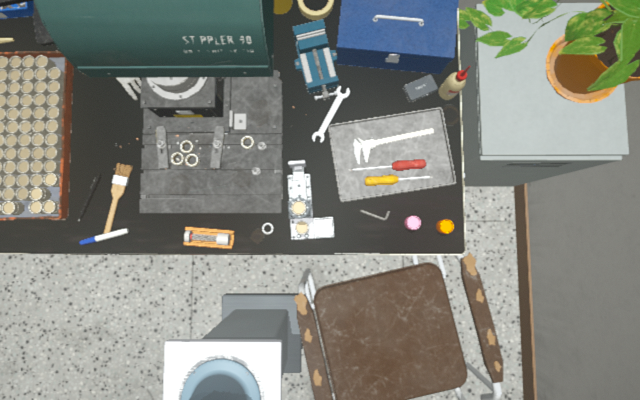

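View pics/wrist0.png

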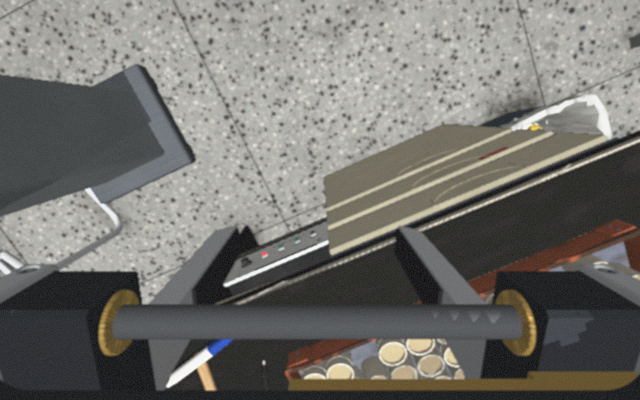

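The top view shows the feeder around (300,200), with the push plate at (297,165) farthest from the robot. The magazine is at (300,208), the gauged bush at (302,229) and the ledge to the right at (320,229). So the feed direction is about world -x and the ledge side is about world -y. The plug gauge is at (208,238), the ring at (267,229) and the hex key at (375,214).

```bash
cat > h.py <<'E'
import numpy as np,cv2
from scipy.spatial.transform import Rotation as R
from bench import get_obs,get_image
def ray(d,u,v):
    q=np.array([(u-d["cx"])/d["fx"],-(v-d["cy"])/d["fy"],-1.0])
    q=R.from_quat(d["orientation"]).apply(q)
    return np.array(d["origin"]),q/np.linalg.norm(q)
def onplane(d,u,v,z):
    o,q=ray(d,u,v); return o+q*(z-o[2])/q[2]
def proj(d,p):
    c=R.from_quat(d["orientation"]).inv().apply(np.asarray(p)-d["origin"])
    return np.array([d["cx"]+d["fx"]*c[0]/-c[2], d["cy"]+d["fy"]*(-c[1])/-c[2]])
def cross(d1,uv1,d2,uv2):
    o1,a=ray(d1,*uv1);o2,b=ray(d2,*uv2)
    s=np.linalg.lstsq(np.c_[a,-b],o2-o1,rcond=None)[0]
    p1=o1+a*s[0];p2=o2+b*s[1]
    return (p1+p2)/2,np.linalg.norm(p1-p2)
def snap(n,f=None,crop=None,s=1):
    d=get_image(n)
    if f:
        im=cv2.cvtColor(d["pixels"],cv2.COLOR_RGB2BGR)
        if crop: x0,y0,x1,y1=crop; im=im[y0:y1,x0:x1]
        cv2.imwrite(f"pics/{f}.png",cv2.resize(im,None,fx=s,fy=s,interpolation=cv2.INTER_CUBIC))
    return d
def load(f):
    return np.load(f,allow_pickle=True).item()
E
python3 - <<'E'
from h import *
d=snap("top","top1",(230,140,400,260),4.5); np.save("top.npy",d)
d=snap("scene","sc1",(230,140,400,260),4.5); np.save("scene.npy",d)
E
```

```text
(no output)
```

View pics/top1.png

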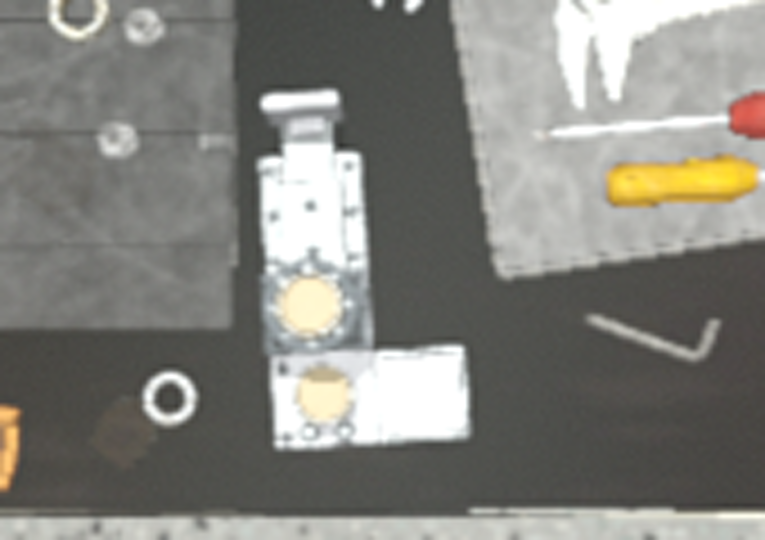

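View pics/sc1.png

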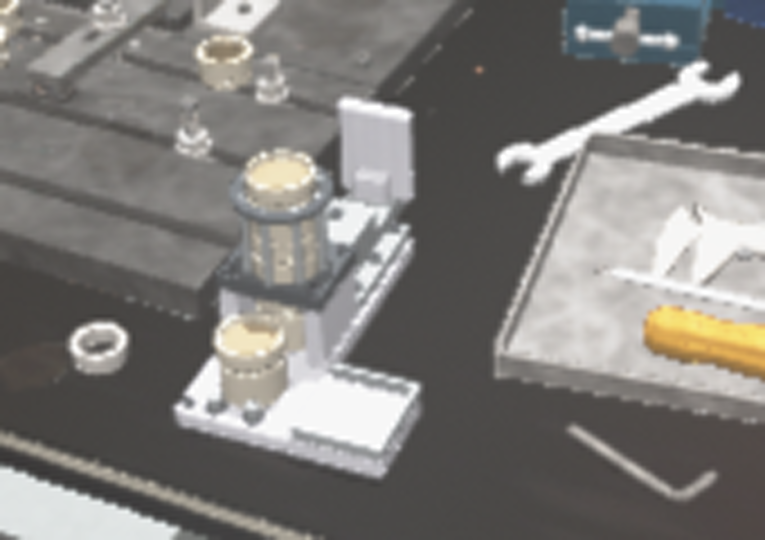

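The crops are clear. In top1 the gauged bush top is at (324,394), the magazine bush at (310,305) and the push plate top at (300,101). The ledge corners are at (470,437) and (464,346), and the ring is at (169,398).

```bash
python3 - <<'E'
from h import *
t=load("top.npy");s=load("scene.npy")
def c(u,v): return (230+(u+.5)/4.5-.5,140+(v+.5)/4.5-.5)
pts=dict(bush=(324,394,.048),mag=(310,305,.12),plate=(300,101,.082),ledgeNR=(470,437,.021),ledgeFR=(464,346,.021),baseNL=(275,449,.012),baseFL=(260,158,.012),ring=(169,398,.012),hexL=(588,317,.006),hexc=(697,358,.006),hexr=(716,322,.006),pins=(329,431,.022))
for k,(u,v,z) in pts.items(): print(k,np.round(onplane(t,*c(u,v),z),4))
for k,(u,v),(u2,v2) in [("bush",(324,394),(250,337)),("mag",(310,305),(281,170)),("plateL",(263,101),(345,102)),("plateR",(338,97),(410,112))]:
    p,e=cross(t,c(u,v),s,c(u2,v2)); print(k,np.round(p,4),round(e,4))
E
```

```text
bush [ 0.4606 -0.2191  0.048 ]
mag [ 0.5086 -0.215   0.12  ]
plate [ 0.6299 -0.2062  0.082 ]
ledgeNR [ 0.4352 -0.3063  0.021 ]
ledgeFR [ 0.4903 -0.3028  0.021 ]
baseNL [ 0.4276 -0.1874  0.012 ]
baseFL [ 0.6073 -0.1768  0.012 ]
ring [ 0.4586 -0.122   0.012 ]
hexL [ 0.5089 -0.3798  0.006 ]
hexc [ 0.4837 -0.4466  0.006 ]
hexr [ 0.5058 -0.4586  0.006 ]
pins [ 0.4387 -0.2209  0.022 ]
bush [ 0.4605 -0.2188  0.0477] 0.0008
mag [ 0.5085 -0.2151  0.1214] 0.0001
plateL [ 0.6306 -0.1856  0.0812] 0.0022
plateR [ 0.6314 -0.2282  0.0857] 0.0006
```

```bash
cat >> h.py <<'E'
YAW=np.arctan2(-0.065,-0.998)
FX=np.array([np.cos(YAW),np.sin(YAW),0]);FY=np.array([-FX[1],FX[0],0])
MAG=np.array([.5085,-.215,0])
ORG=MAG-0.1*FX
def f2w(x,y,z): return ORG+x*FX/1000+y*FY/1000+np.array([0,0,z/1000])
def w2f(p): q=np.asarray(p)-ORG; return np.array([q@FX,q@FY,q[2]])*1000
def goal(p,Rt):
    o=get_obs(); R0=R.from_quat(o["tool_rot"])
    print("clock",round(o["clock"],2),"tcp feeder",w2f(o["tcp_pos"]).round(1),"F",np.round(o["ft_force"],1))
    print("shift tool mm",(R0.inv().apply(np.asarray(p)-o["tcp_pos"])*1000).round(1),"turn deg",np.degrees((R0.inv()*Rt).as_rotvec()).round(2), "shift in goal axes",(Rt.inv().apply(np.asarray(p)-o["tcp_pos"])*1000).round(1))
def down(sx,tilt=0):
    # tool x = sx*FX, tool y = down ; tilt deg: leaning top toward +FX
    x=sx*FX;y=np.array([0,0,-1.]);z=np.cross(x,y)
    Rt=R.from_matrix(np.c_[x,y,z])
    return R.from_rotvec(np.radians(tilt)*FY)*Rt
E
python3 - <<'E'
from h import *
o=get_obs();M=R.from_quat(o["tool_rot"]).as_matrix();print(M.round(3))
d=get_image("wrist");print("cam in tool",(M.T@(d["origin"]-o["tcp_pos"])).round(3), (M.T@R.from_quat(d["orientation"]).as_matrix()).round(3))
for n,p in dict(nest=(152,0,48),ledge=(152,56,12),plate=(-23.5,0,82)).items(): print(n,f2w(*p).round(4))
print("bush",w2f([.4606,-.219,.048]),"plate",w2f([.631,-.2065,.082]), "pins",w2f([.4387,-.2209,.022]))
goal(f2w(152,-60,200),down(1)); goal(f2w(152,-60,200),down(-1))
E
```

```text
[[ 0.911 -0.     0.413]
 [-0.413 -0.001  0.911]
 [-0.    -1.    -0.001]]
cam in tool [-0.073 -0.179 -0.   ] [[-0.    -0.967 -0.254]
 [ 0.001  0.254 -0.967]
 [ 1.    -0.     0.001]]
nest [ 0.4566 -0.2184  0.048 ]
ledge [ 0.4602 -0.2743  0.012 ]
plate [ 0.6317 -0.207   0.082 ]
bush [148.05869759   0.87839943  48.        ] plate [-22.79344096  -0.52044041  82.        ] pins [170.03588135   1.35104531  22.        ]
clock 0.3 tcp feeder [ 287.2 -820.7  205.1] F [-0.2 -0.3 -0. ]
shift tool mm [ 477.8    5.4 -607.1] turn deg [2.0000e-02 1.5188e+02 5.0000e-02] shift in goal axes [-135.2    5.1  760.7]
clock 0.3 tcp feeder [ 287.2 -820.7  205.1] F [-0.2 -0.3 -0. ]
shift tool mm [ 477.8    5.4 -607.1] turn deg [ 4.000e-02 -2.812e+01 -2.000e-02] shift in goal axes [ 135.2    5.1 -760.7]
```

```bash
python3 -m jog '0 -10 0 0 -7.03 0 -1; 0 -10 0 0 -7.03 0 -1; 0 -10 0 0 -7.03 0 -1; 0 -10 0 0 -7.03 0 -1' && python3 - <<'E'
from h import *
goal(f2w(152,-60,230),down(-1))
E
```

```text
clock: 0.63
tcp_pos: [0.2684, 0.5919, 0.2457]
tool_rot: [0.707, 0.025, -0.025, -0.707]
ft_force: [-0.3, 0.6, 0.3]
width: 0.0706
clock 0.63 tcp feeder [ 287.1 -820.8  245.7] F [-0.3  0.6  0.3]
shift tool mm [ 130.6   15.9 -761.6] turn deg [ 0.02  0.34 -0.01] shift in goal axes [ 135.1   15.7 -760.8]
```

```bash
python3 -m jog '7 0 -38 0 0.3 0 -1; 7 0 -38 0 0 0 -1; 7 0 -38 0 0 0 -1; 7 0 -38 0 0 0 -1; 7 0 -38 0 0 0 -1' && python3 -m jog '7 0 -38 0 0 0 -1; 7 0 -38 0 0 0 -1; 7 0 -38 0 0 0 -1; 7 0 -38 0 0 0 -1; 7 0 -38 0 0 0 -1' && python3 -m jog '7 0 -38 0 0 0 -1; 7 0 -38 0 0 0 -1; 7 0 -38 0 0 0 -1; 7 0 -38 0 0 0 -1; 7 0 -38 0 0 0 -1' && python3 - <<'E'
from h import *
goal(f2w(152,-60,230),down(-1))
d=snap("wrist","w1"); np.save("w1.npy",d)
E
```

```text
clock: 1.05
tcp_pos: [0.3149, 0.4028, 0.2454]
tool_rot: [-0.707, -0.021, 0.021, 0.707]
ft_force: [0.5, -0.2, 0.4]
width: 0.0376
clock: 1.47
tcp_pos: [0.3612, 0.2152, 0.2456]
tool_rot: [-0.707, -0.022, 0.021, 0.707]
ft_force: [0.8, -0.2, 0.6]
width: 0.0042
clock: 1.88
tcp_pos: [0.4076, 0.0274, 0.2458]
tool_rot: [0.707, 0.022, -0.021, -0.707]
ft_force: [0.9, 0.3, -0.2]
width: 0.0004
clock 1.88 tcp feeder [ 185.  -248.5  245.8] F [ 0.9  0.3 -0.2]
shift tool mm [  34.    15.9 -188.3] turn deg [ 0.02 -0.31  0.07] shift in goal axes [  33.    15.8 -188.5]
```

View pics/w1.png

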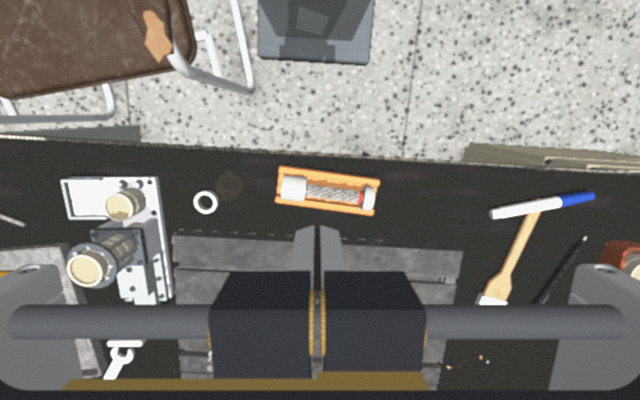

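The wrist view shows the closed fingers at (317,240), the bush at (125,205), the ledge at (95,195), the ring at (205,202) and the plug gauge at (325,190).

```bash
python3 -m jog '8 0 -35 0 -0.3 0 -1; 8 0 -35 0 0 0 -1; 8 0 -30 0 0 0 -1; 8 0 -20 0 0 0 -1; 0 0 0 0 0 0 -1' && python3 - <<'E'
from h import *
goal(f2w(152,-60,230),down(-1))
d=snap("wrist","w2"); np.save("w2.npy",d)
d=snap("wrist","w2z",(110,140,380,310),2.9)
E
```

```text
clock: 2.35
tcp_pos: [0.4478, -0.0912, 0.2455]
tool_rot: [0.707, 0.021, -0.022, -0.707]
ft_force: [-0.0, 0.7, -0.2]
width: 0.0003
clock 2.35 tcp feeder [ 152.5 -127.5  245.5] F [-0.   0.7 -0.2]
shift tool mm [  0.8  15.5 -67.5] turn deg [ 0.04 -0.24 -0.01] shift in goal axes [  0.5  15.5 -67.5]
```

View pics/w2z.png

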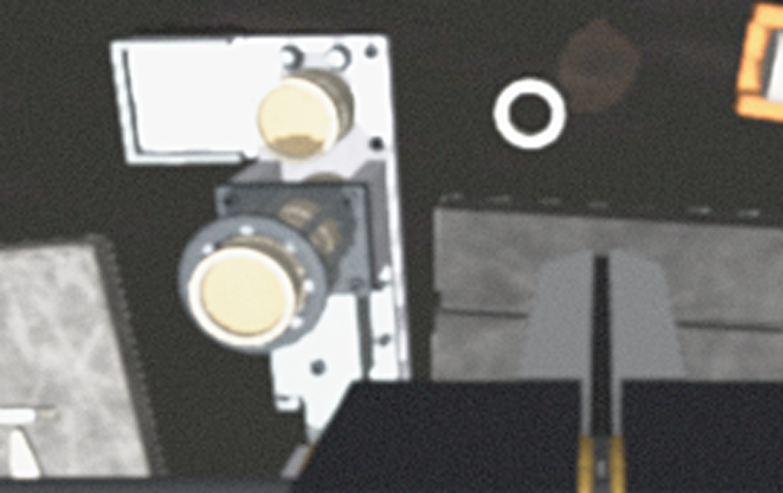

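```bash
python3 - <<'E'
from h import *
t=load("w2.npy"); T=load("top.npy");w1=load("w1.npy")
def c(u,v): return (110+(u+.5)/2.9-.5,140+(v+.5)/2.9-.5)
pts=dict(bush=(299,117,48),mag=(242,285,120),ledgeNR=(112,42,21),ledgeFR=(128,165,21),pinL=(290,55,22),pinR=(338,56,22),deckNL=(388,37,12),deckFL=(409,380,12),screw1=(371,50,12),ring=(529,114,12), bridgeNL=(363,185,61),bridgeNR=(217,188,61))
for k,(u,v,z) in pts.items():
  p=onplane(t,*c(u,v),z/1000); print(k,np.round(p,4),w2f(p).round(1))
print(cross(t,c(299,117),T,(230+324.5/4.5-.5,140+394.5/4.5-.5)))
print(cross(t,c(299,117),w1,(120,207)))
E
```

```text
bush [ 0.4593 -0.2172  0.048 ] [149.2  -1.   48. ]
mag [ 0.5052 -0.2154  0.12  ] [103.4   0.2 120. ]
ledgeNR [ 0.4369 -0.3068  0.021 ] [177.4  86.9  21. ]
ledgeFR [ 0.4923 -0.3036  0.021 ] [121.9  87.4  21. ]
pinL [ 0.4377 -0.2289  0.022 ] [171.6   9.2  22. ]
pinR [ 0.4368 -0.2079  0.022 ] [171.1 -11.7  22. ]
deckNL [ 0.4285 -0.1883  0.012 ] [178.1 -31.8  12. ]
deckFL [ 0.5965 -0.1776  0.012 ] [  9.8 -31.7  12. ]
screw1 [ 0.4347 -0.1959  0.012 ] [172.4 -23.8  12. ]
ring [ 0.4596 -0.1241  0.012 ] [142.9 -93.9  12. ]
bridgeNL [ 0.4833 -0.1874  0.061 ] [123.4 -29.2  61. ]
bridgeNR [ 0.4883 -0.2472  0.061 ] [122.3  30.8  61. ]
(array([ 0.46064496, -0.21889306,  0.04251712]), np.float64(0.00019659969763264753))
(array([ 0.46223484, -0.2197506 ,  0.0391036 ]), np.float64(0.0019032246612494892))
```

The pins, deck and bridge all fit the feeder frame within 1–2 mm. The bush sits at feeder x≈148.5, y≈0, which clears the +y pin, since passing it needs x ≤149. I'll tilt the tool away from the magazine and bring the tip forward so it pushes low on the bush.

```bash
cat >> h.py <<'E'
def down2(sx,ty,tx): return R.from_rotvec(np.radians(tx)*FX)*down(sx,ty)
E
python3 - <<'E'
from h import *
goal(f2w(148.5,-48,80),down2(-1,10,5))
goal(f2w(148.5,-48,21),down2(-1,10,5))
E
```

```text
clock 2.45 tcp feeder [ 153.2 -130.5  245.2] F [-0.7 -0.3  0.7]
shift tool mm [  5.  165.2 -82.6] turn deg [ -5.03  -0.51 -10.04] shift in goal axes [-25.2 170.  -67.7]
clock 2.45 tcp feeder [ 153.2 -130.5  245.2] F [-0.7 -0.3  0.7]
shift tool mm [  5.  224.2 -82.6] turn deg [ -5.03  -0.51 -10.04] shift in goal axes [-35.4 227.9 -62.6]
```

```bash
python3 -m jog '1 20 -28 0 0 0 -1; 2 30 -28 0 0 0 -1; 2 30 -27 0 0 0 -1; 0 0 0 -2.5 -0.25 -5 -1; 0 0 0 -2.5 -0.25 -5 -1' && python3 -m jog '0 0 0 0 0 0 -1' && python3 - <<'E'
from h import *
goal(f2w(148.5,-48,80),down2(-1,10,5))
goal(f2w(148.5,-48,21),down2(-1,10,5))
E
```

```text
clock: 2.87
tcp_pos: [0.4563, -0.1695, 0.1601]
tool_rot: [0.73, 0.087, 0.035, -0.677]
ft_force: [-1.3, -0.5, 0.6]
width: 0.0003
clock: 2.95
tcp_pos: [0.4545, -0.1677, 0.1619]
tool_rot: [0.731, 0.087, 0.035, -0.676]
ft_force: [-0.6, -0.2, 0.8]
width: 0.0004
clock 2.95 tcp feeder [150.8 -50.7 161.9] F [-0.6 -0.2  0.8]
shift tool mm [-11.6  81.    4.1] turn deg [-0.23  0.1  -0.2 ] shift in goal axes [-11.9  81.    4.4]
clock 2.95 tcp feeder [150.8 -50.7 161.9] F [-0.6 -0.2  0.8]
shift tool mm [-21.6 139.    9.1] turn deg [-0.23  0.1  -0.2 ] shift in goal axes [-22.1 138.8   9.6]
```

```bash
python3 -m jog '-4.5 28 2 0 0 0 -1; -4.5 28 2 0 0 0 -1; -4.5 28 2 0 0 0 -1; -4 25 2 0 0 0 -1; -3 18 1 0 0 0 -1' && python3 -m jog '0 0 0 0 0 0 -1' && python3 - <<'E'
from h import *
goal(f2w(148.5,-48,21),down2(-1,10,5))
snap("scene","s2",(230,140,400,260),4.5)
snap("wrist","w3")
E
```

```text
clock: 3.37
tcp_pos: [0.4596, -0.1716, 0.0358]
tool_rot: [0.732, 0.089, 0.036, -0.675]
ft_force: [0.4, 0.0, 0.4]
width: 0.0003
clock: 3.45
tcp_pos: [0.4578, -0.1705, 0.0339]
tool_rot: [0.731, 0.087, 0.034, -0.676]
ft_force: [-0.3, 0.0, -0.1]
width: 0.0003
clock 3.45 tcp feeder [147.7 -47.7  33.9] F [-0.3  0.  -0.1]
shift tool mm [-2.9 12.5  1.4] turn deg [-0.27  0.14 -0.31] shift in goal axes [-3.  12.5  1.4]
```

View pics/s2.png

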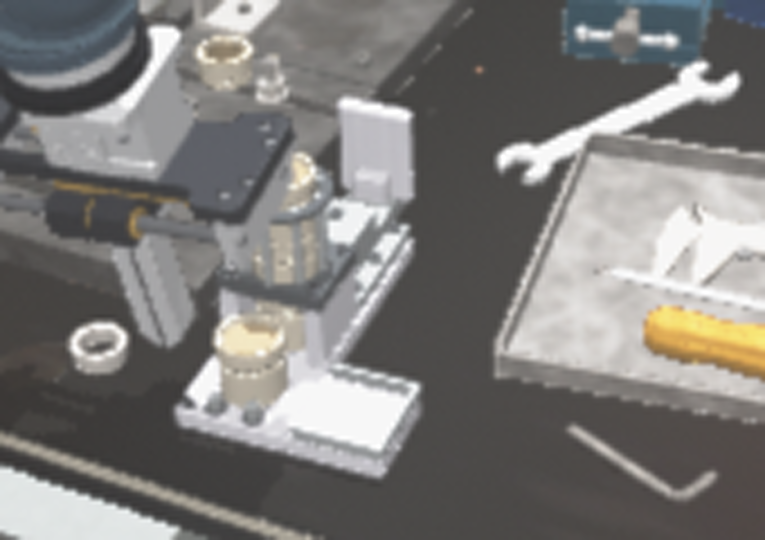

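View pics/w3.png

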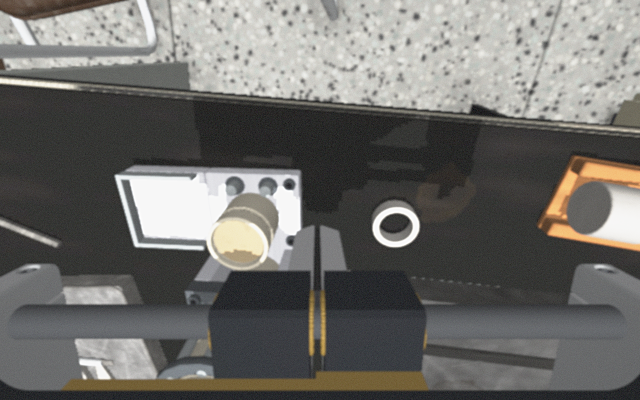

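```bash
python3 -m jog '-1.5 7 0.5 0 0 0 -1; -1 4 0.5 0 0 0 -1; 0 0 0 0 0 0 -1' && python3 - <<'E'
from h import *
goal(f2w(148.5,-34,22),down2(-1,10,5))
goal(f2w(148.5,26,22),down2(-1,10,5))
E
```

```text
clock: 3.8
tcp_pos: [0.4591, -0.173, 0.0255]
tool_rot: [0.732, 0.089, 0.037, -0.674]
ft_force: [-0.1, 1.4, -0.2]
width: 0.0003
clock 3.8 tcp feeder [146.6 -45.1  25.5] F [-0.1  1.4 -0.2]
shift tool mm [ -2.7   4.1 -10.7] turn deg [0.02 0.08 0.02] shift in goal axes [ -2.7   4.  -10.8]
clock 3.8 tcp feeder [146.6 -45.1  25.5] F [-0.1  1.4 -0.2]
shift tool mm [ -3.7   9.2 -70.5] turn deg [0.02 0.08 0.02] shift in goal axes [ -3.6   9.2 -70.5]
```

```bash
python3 -m jog '-1 2 -4 0 0 0 -1; -1 1.5 -4 0 0 0 -1; -0.1 0.3 -4 0 0 0 -1; -0.1 0.3 -4 0 0 0 -1; -0.1 0.3 -4 0 0 0 -1' && python3 -m jog '-0.1 0.3 -4 0 0 0 -1; -0.1 0.3 -4 0 0 0 -1; -0.1 0.3 -4 0 0 0 -1' && python3 - <<'E'
from h import *
goal(f2w(148.5,26,22),down2(-1,10,5))
snap("scene","s3",(230,140,400,260),4.5)
snap("wrist","w4")
E
```

```text
clock: 4.22
tcp_pos: [0.4588, -0.1941, 0.0223]
tool_rot: [0.732, 0.088, 0.037, -0.675]
ft_force: [-0.1, 0.2, 0.3]
width: 0.0006
clock: 4.47
tcp_pos: [0.4594, -0.206, 0.0224]
tool_rot: [0.732, 0.088, 0.037, -0.674]
ft_force: [-0.3, 0.2, 0.7]
width: 0.0007
clock 4.47 tcp feeder [148.4 -12.2  22.4] F [-0.3  0.2  0.7]
shift tool mm [ -0.8   3.6 -38. ] turn deg [0.01 0.05 0.01] shift in goal axes [ -0.8   3.6 -38. ]
```

View pics/s3.png

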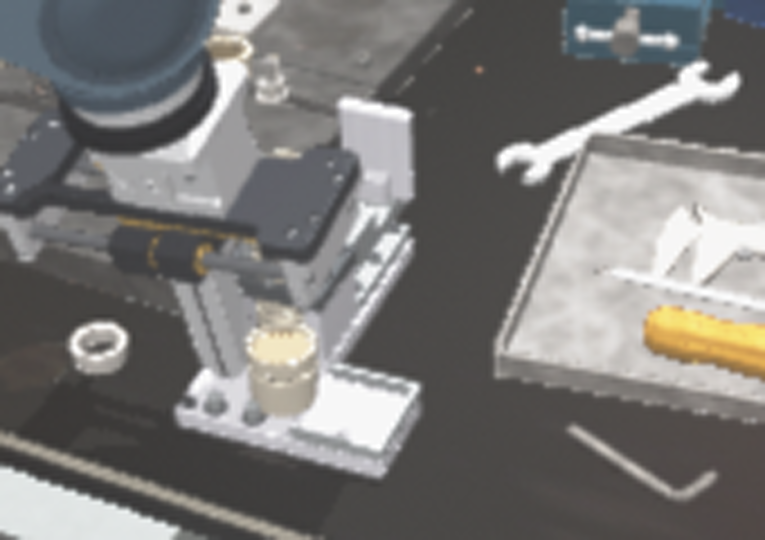

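View pics/w4.png

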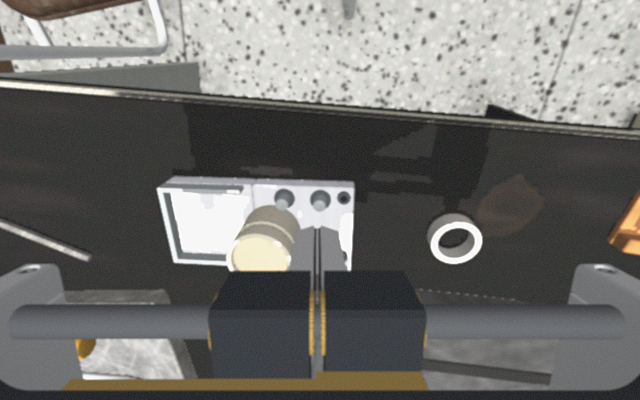

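The bush is upright and sliding with the finger, beside it at wrist (265,245). No force is building up, so I keep going.

```bash
python3 -m jog '-0.1 0.3 -4 0 0 0 -1; -0.1 0.3 -4 0 0 0 -1; -0.1 0.3 -4 0 0 0 -1; -0.1 0.3 -4 0 0 0 -1; -0.1 0.3 -4 0 0 0 -1' && python3 -m jog '-0.1 0.3 -4 0 0 0 -1; -0.1 0.3 -4 0 0 0 -1; -0.1 0.3 -4 0 0 0 -1; 0 0 0 0 0 0 -1' && python3 - <<'E'
from h import *
goal(f2w(148.5,26,22),down2(-1,10,5))
snap("scene","s4",(230,140,400,260),4.5)
snap("wrist","w5")
E
```

```text
clock: 4.98
tcp_pos: [0.4605, -0.2259, 0.0225]
tool_rot: [0.732, 0.088, 0.037, -0.674]
ft_force: [0.2, 0.7, -0.1]
width: 0.0001
clock: 5.32
tcp_pos: [0.4614, -0.2385, 0.0229]
tool_rot: [0.732, 0.088, 0.037, -0.674]
ft_force: [0.6, 0.2, 0.2]
width: 0.0009
clock 5.32 tcp feeder [148.5  20.4  22.9] F [0.6 0.2 0.2]
shift tool mm [-0.2  1.4 -5.5] turn deg [0.05 0.03 0.03] shift in goal axes [-0.2  1.4 -5.5]
```

View pics/s4.png

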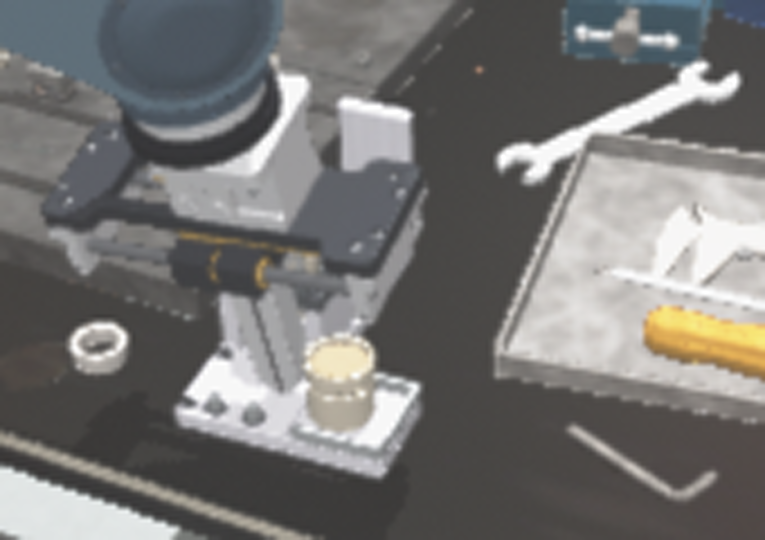

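View pics/w5.png

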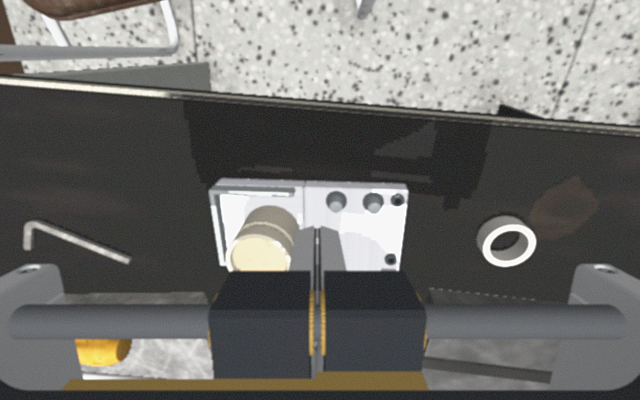

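```bash
python3 - <<'E'
from h import *
s=load("scene.npy")
c=lambda u,v:(230+(u+.5)/4.5-.5,140+(v+.5)/4.5-.5)
print(w2f(onplane(s,*c(250,337),.048)).round(1),w2f(onplane(s,*c(340,357),.048)).round(1))
E
python3 -m jog '-0.1 0.3 -3 0 0 0 -1; -0.1 0.3 -2.5 0 0 0 -1; 0 0 0 0 0 0 -1' && python3 - <<'E'
from h import *
snap("scene","s5",(230,140,400,260),4.5)
goal(f2w(148.5,0,80),down2(-1,10,5))
E
```

```text
[148.7   0.5  48. ] [146.7  50.6  48. ]
clock: 5.67
tcp_pos: [0.4615, -0.2435, 0.0226]
tool_rot: [0.732, 0.089, 0.037, -0.674]
ft_force: [-0.2, -0.6, 0.1]
width: 0.0005
clock 5.72 tcp feeder [148.8  25.2  22.6] F [-0.1 -0.5 -0.4]
shift tool mm [ 10.6 -58.5  20.1] turn deg [0.02 0.06 0.01] shift in goal axes [ 10.6 -58.5  20.1]
```

View pics/s5.png

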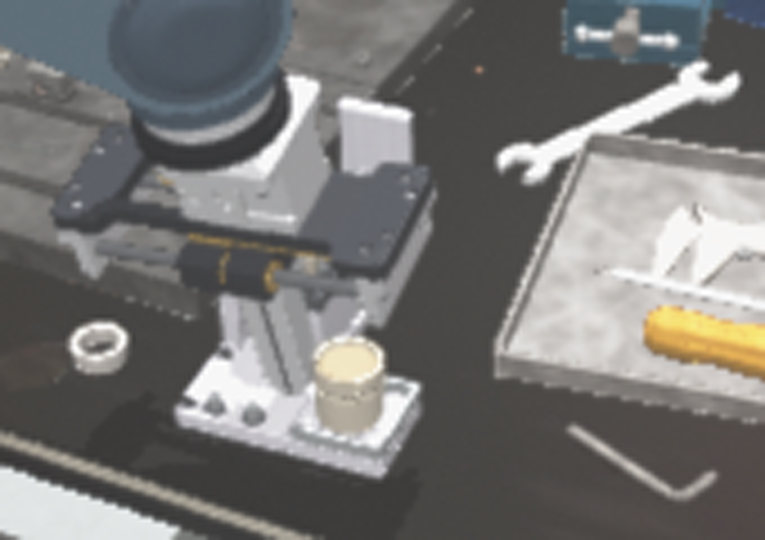

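The bush stands upright on the ledge at y≈55. Next I back off, rise, and straighten the tool to vertical.

```bash
python3 -m jog '0 0 6 0 0 0 -1; 0 -0.5 10 0 0 0 -1; 1 -6 4 0 0 0 -1; 4 -25 -2 0 0 0 -1; 5 -30 -2.5 0 0 0 -1' && python3 -m jog '6 -35 -3 0 0 0 -1; 6 -35 -3 0 0 0 -1; 0 0 0 2.5 0.2 5 -1; 0 0 0 2.5 0.2 5 -1; 0 0 0 0 0 0 -1' && python3 - <<'E'
from h import *
goal(f2w(-50,0,170),down(-1))
snap("top","t2",(230,140,400,260),4.5)
E
```

```text
clock: 6.13
tcp_pos: [0.4574, -0.2198, 0.0818]
tool_rot: [0.731, 0.087, 0.035, -0.676]
ft_force: [0.2, -0.9, 0.3]
width: 0.0004
clock: 6.55
tcp_pos: [0.461, -0.2229, 0.1565]
tool_rot: [0.707, 0.024, -0.024, -0.706]
ft_force: [-0.1, -0.1, -0.9]
width: 0.0004
clock 6.55 tcp feeder [147.9   4.8 156.5] F [-0.1 -0.1 -0.9]
shift tool mm [197.9 -13.3   4.2] turn deg [0.12 0.16 0.06] shift in goal axes [197.9 -13.5   4.8]
```

View pics/t2.png

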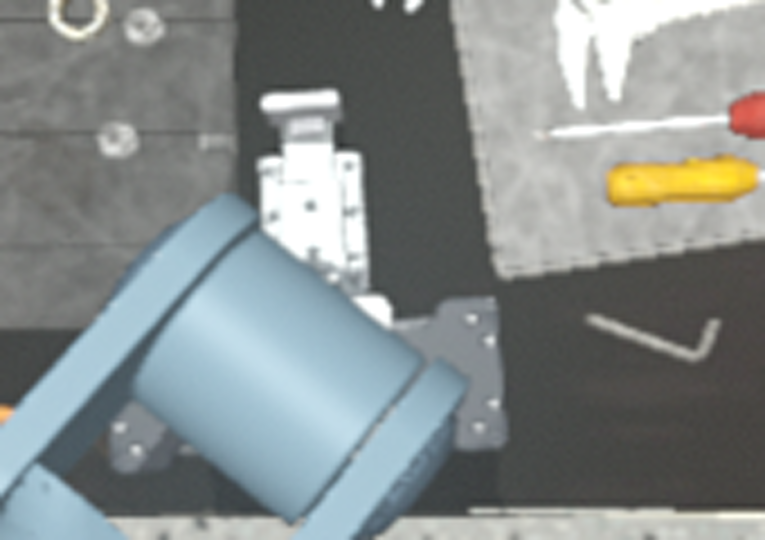

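```bash
python3 -m jog '30 -2 1 0 0 0 -1; 38 -2 1 0 0 0 -1; 38 0 1 0 0 0 -1; 38 0 1 0 0 0 -1; 30 0 0.5 0 0 0 -1' && python3 -m jog '18 0 0 0 0.2 0 -1; 0 0 0 0 0 0 -1' && python3 - <<'E'
from h import *
goal(f2w(-46,0,60),down(-1))
snap("top","t3",(230,140,400,260),4.5)
snap("scene","s6",(200,100,400,260),4)
snap("wrist","w6")
E
```

```text
clock: 7.02
tcp_pos: [0.6334, -0.2045, 0.1576]
tool_rot: [-0.707, -0.024, 0.024, 0.707]
ft_force: [-0.7, 0.2, 1.1]
width: -0.0
clock: 7.18
tcp_pos: [0.6516, -0.2034, 0.1574]
tool_rot: [-0.707, -0.023, 0.023, 0.707]
ft_force: [1.2, -0.2, -0.1]
width: 0.0003
clock 7.18 tcp feeder [-43.5  -2.3 157.4] F [ 1.2 -0.2 -0.1]
shift tool mm [ 2.4 97.4 -2.4] turn deg [-0.02  0.03  0.04] shift in goal axes [ 2.5 97.4 -2.3]
```

View pics/s6.png

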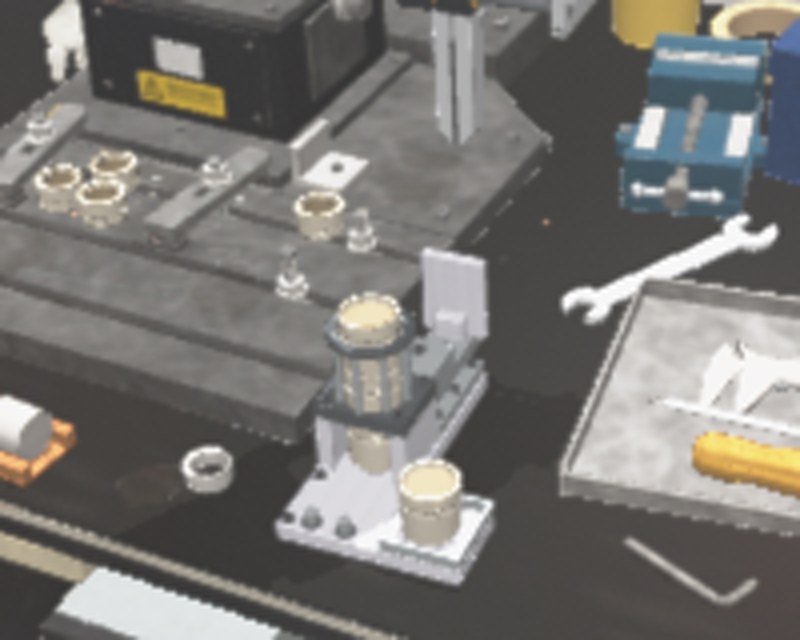

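View pics/w6.png

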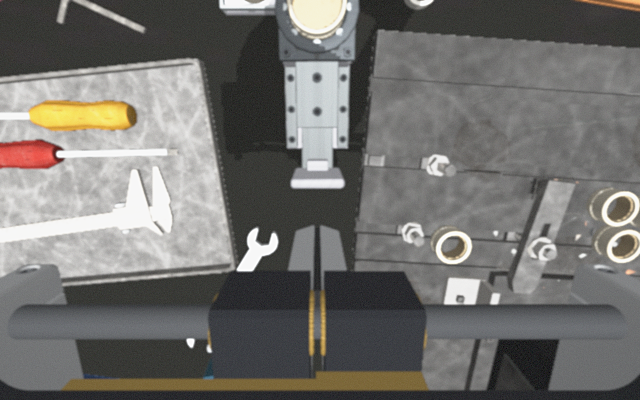

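```bash
python3 - <<'E'
from h import *
d=get_image("wrist")
for uv in [(291,187),(345,184),(291,172),(345,170)]: print(w2f(onplane(d,*uv,.082)).round(1))
s=load("scene.npy");print(w2f(onplane(s,200+429/4,100+481/4,.048)).round(1))
E
```

```text
[-25.2  20.1  82. ]
[-22.7 -24.2  82. ]
[-12.7  19.8  82. ]
[-11.1 -24.   82. ]
[149.2  56.9  48. ]
```

The ledge bush reads (149,57), which is good. The push plate is centred about 2 mm to the -y side of my frame, in line with the fingers. I now descend behind it.

```bash
python3 -m jog '1 25 0 0 0 0 -1; 1 30 0 0 0 0 -1; 0 25 0 0 0 0 -1; 0 15 0 0 0 0 -1; 0 0 0 0 0 0 -1' && python3 - <<'E'
from h import *
goal(f2w(20,-1.5,62),down(-1))
snap("wrist","w7")
snap("scene","s7",(200,100,400,260),4)
E
```

```text
clock: 7.8
tcp_pos: [0.6485, -0.2036, 0.0593]
tool_rot: [-0.706, -0.02, 0.024, 0.708]
ft_force: [-0.2, 0.4, -0.3]
width: 0.0005
clock 7.8 tcp feeder [-40.5  -2.3  59.3] F [-0.2  0.4 -0.3]
shift tool mm [-60.5  -2.3  -1. ] turn deg [-0.21 -0.15 -0.38] shift in goal axes [-60.5  -2.7  -0.8]
```

View pics/w7.png

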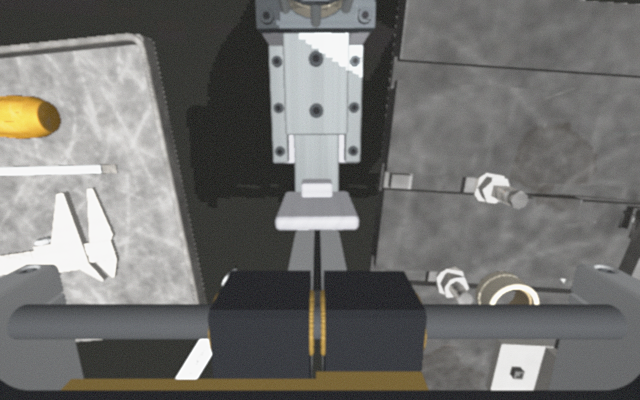

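View pics/s7.png

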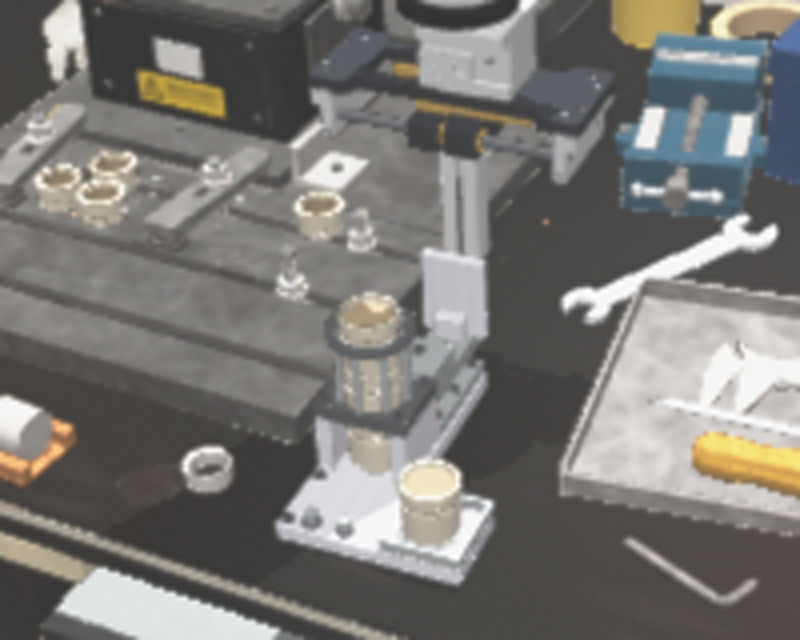

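The fingers are behind the plate without touching it. I start the feed push.

```bash
python3 -m jog '-4 0 0 0 0 0 -1; -4 0 0 0 0 0 -1; -4 0 0 0 0 0 -1; -4 0 0 0 0 0 -1; -4 0 0 0 0 0 -1' && python3 - <<'E'
from h import *
goal(f2w(20,-1.5,62),down(-1))
snap("scene","s8",(200,100,400,260),4)
E
```

```text
clock: 8.32
tcp_pos: [0.6342, -0.2066, 0.0658]
tool_rot: [0.708, 0.025, -0.02, -0.706]
ft_force: [5.6, 1.7, 1.8]
width: 0.0006
clock 8.32 tcp feeder [-26.   -0.2  65.8] F [5.6 1.7 1.8]
shift tool mm [-46.1   3.5   1.2] turn deg [ 0.15 -0.11  0.36] shift in goal axes [-46.    3.8   1.3]
```

View pics/s8.png

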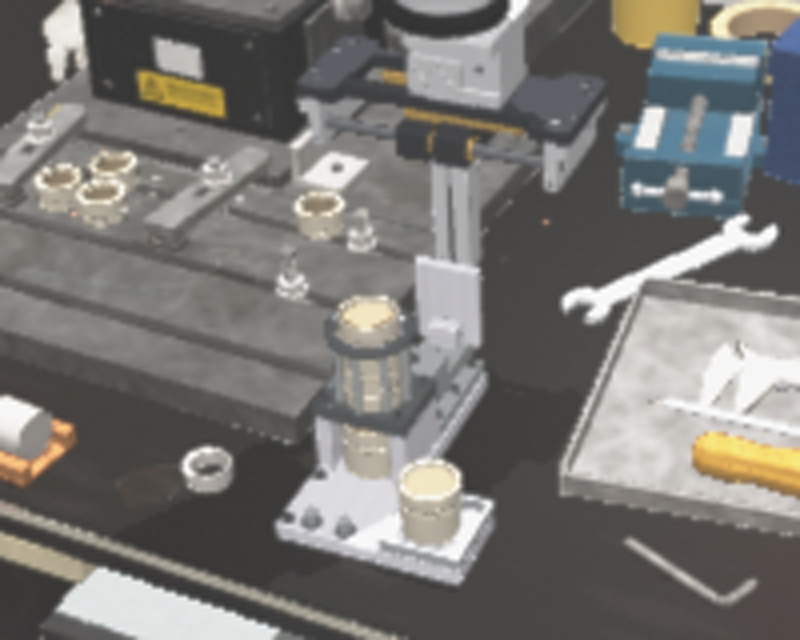

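The slide is moving at about 5 N. The tip has drifted up 6 mm, so I lower it slightly as I continue.

```bash
python3 -m jog '-4 0.5 0 0 0 0 -1; -4 0.5 0 0 0 0 -1; -4 0.5 0 0 0 0 -1; -4 0.5 0 0 0 0 -1; -4 0.5 0 0 0 0 -1' && python3 -m jog '-4 0 0 0 0 0 -1; -4 0 0 0 0 0 -1; -4 0 0 0 0 0 -1' && python3 - <<'E'
from h import *
goal(f2w(20,-1.5,62),down(-1))
snap("scene","s9",(200,100,400,260),4)
E
```

```text
clock: 8.78
tcp_pos: [0.6146, -0.2081, 0.0637]
tool_rot: [0.708, 0.025, -0.02, -0.706]
ft_force: [4.7, -0.4, 3.0]
width: 0.0001
clock: 9.03
tcp_pos: [0.6007, -0.2084, 0.062]
tool_rot: [0.707, 0.023, -0.022, -0.706]
ft_force: [4.3, 0.1, 2.3]
width: 0.0005
clock 9.03 tcp feeder [ 7.5 -0.6 62. ] F [4.3 0.1 2.3]
shift tool mm [-12.5   0.    0.9] turn deg [ 0.08 -0.1   0.11] shift in goal axes [-12.5   0.    0.9]
```

View pics/s9.png

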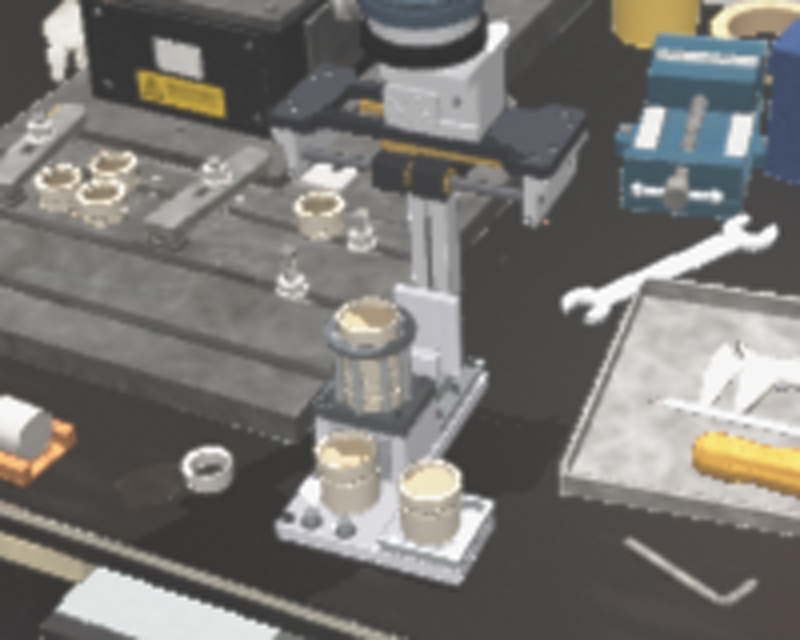

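The next bush is upright and about 12 mm short of the pins. I push on more slowly and watch the force.

```bash
python3 -m jog '-3 0 0 0 0 0 -1; -3 0 0 0 0 0 -1; -2 0 0 0 0 0 -1; -1.5 0 0 0 0 0 -1; 0 0 0 0 0 0 -1'; python3 -m jog '-1 0 0 0 0 0 -1; -1 0 0 0 0 0 -1'; python3 -m jog '-1 0 0 0 0 0 -1; -1 0 0 0 0 0 -1' ; python3 - <<'E'
from h import *
goal(f2w(20,-1.5,62),down(-1))
E
```

```text
clock: 9.5
tcp_pos: [0.5901, -0.2085, 0.0607]
tool_rot: [-0.707, -0.022, 0.023, 0.707]
ft_force: [2.6, -0.2, 2.5]
width: 0.0007
clock: 9.67
tcp_pos: [0.5901, -0.2085, 0.0608]
tool_rot: [0.707, 0.024, -0.021, -0.707]
ft_force: [11.3, 0.0, -3.3]
width: 0.0004
clock: 9.83
tcp_pos: [0.59, -0.2086, 0.0609]
tool_rot: [0.707, 0.025, -0.019, -0.706]
ft_force: [18.9, 0.5, -8.9]
width: 0.0003
clock 9.83 tcp feeder [18.2 -1.1 60.9] F [18.9  0.5 -8.9]
shift tool mm [-1.8 -1.2  0.4] turn deg [ 0.06 -0.17  0.52] shift in goal axes [-1.8 -1.1  0.4]
```

It stopped hard at 0.590, with force rising to 19 N and no further motion. I back off and look.

```bash
python3 -m jog '4 0 0 0 0 0 -1; 5 0 0 0 0 0 -1; 5 0 0 0 0 0 -1; 0 -10 0 0 0 0 -1; 0 -25 0 0 0 0 -1' && python3 -m jog '0 -30 0 0 0 0 -1; 0 -30 0 0 0 0 -1; 0 -20 0 0 0 0 -1; 0 0 0 0 0 0 -1' && python3 - <<'E'
from h import *
goal(f2w(56,-1,170),down(-1))
d=snap("wrist","w8");np.save("w8.npy",d)
d=snap("scene","s10",(200,100,400,260),4)
E
```

```text
clock: 10.25
tcp_pos: [0.5976, -0.2063, 0.0922]
tool_rot: [-0.705, -0.019, 0.025, 0.708]
ft_force: [-0.4, 1.0, -0.3]
width: 0.0006
clock: 10.58
tcp_pos: [0.6031, -0.2094, 0.1824]
tool_rot: [0.709, 0.025, -0.02, -0.705]
ft_force: [0.1, 0.2, 0.4]
width: 0.0004
clock 10.58 tcp feeder [  5.2   0.5 182.4] F [0.1 0.2 0.4]
shift tool mm [-50.9  12.    1.5] turn deg [ 0.31 -0.1   0.41] shift in goal axes [-50.8  12.4   1.5]
```

View pics/w8.png

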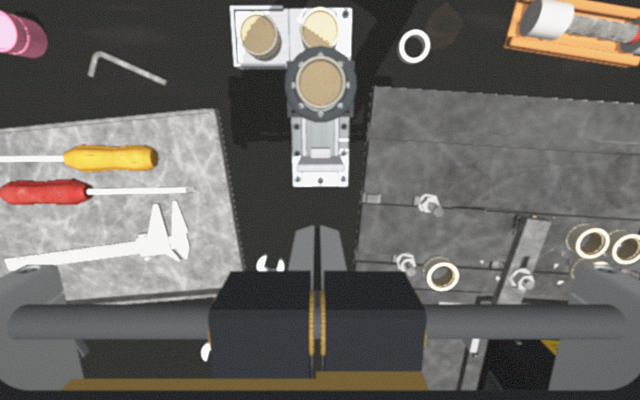

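View pics/s10.png

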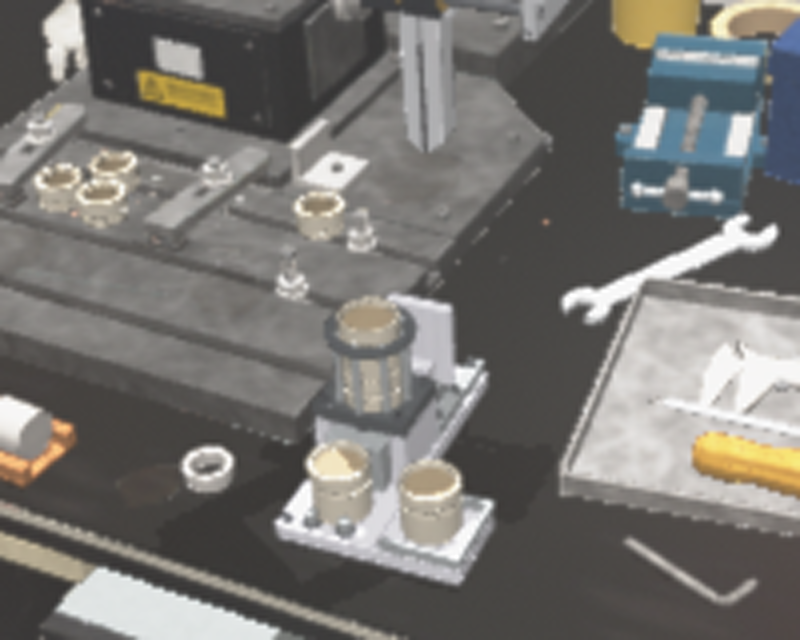

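```bash
python3 - <<'E'
from h import *
d=load("w8.npy");s=load("scene.npy")
c=lambda u,v:(200+(u+.5)/4-.5,100+(v+.5)/4-.5)
print("nest bush wrist",w2f(onplane(d,321,28,.048)).round(1),"scene",w2f(onplane(s,*c(340,463),.048)).round(1))
print("ledge bush",w2f(onplane(d,260,36,.048)).round(1),w2f(onplane(s,*c(430,481),.048)).round(1))
for uv in [(295,158),(343,157),(295,170),(343,170)]: print("plate",w2f(onplane(d,*uv,.082)).round(1))
for uv in [(423,301),(388,296),(453,308)]: print("plate sc",w2f(onplane(s,*c(*uv),.082)).round(1))
E
```

```text
nest bush wrist [151.7  -2.1  48. ] scene [152.    0.7  48. ]
ledge bush [145.3  52.6  48. ] [148.1  56.1  48. ]
plate [40.3 20.8 82. ]
plate [ 41.2 -21.4  82. ]
plate [29.6 21.  82. ]
plate [ 29.6 -21.6  82. ]
plate sc [29.1  0.6 82. ]
plate sc [ 31.8 -21.9  82. ]
plate sc [29.5 20.9 82. ]
```

The slide is home with the plate centre at x≈32–33, and the bush is at the nest at x≈152. Next I go in front of the plate, between it and the bridge at x≈54.

```bash
python3 -m jog '-15 5 0.5 0 0 0 -1; -20 5 0.5 0.2 0 0.3 -1; -12 0 0.5 0 0 0 -1; 0 0 0 0 0 0 -1; 0 0 0 0 0 0 -1' && python3 - <<'E'
from h import *
goal(f2w(54,-1,125),down(-1))
d=snap("wrist","w9");np.save("w9.npy",d)
E
```

```text
clock: 11.1
tcp_pos: [0.5527, -0.2089, 0.1643]
tool_rot: [-0.705, -0.019, 0.025, 0.708]
ft_force: [-0.3, 0.2, -0.7]
width: 0.0004
clock 11.1 tcp feeder [ 55.5  -3.2 164.3] F [-0.3  0.2 -0.7]
shift tool mm [ 1.8 39.3 -2.4] turn deg [-0.3  -0.14 -0.45] shift in goal axes [ 1.5 39.3 -2.2]
```

View pics/w9.png

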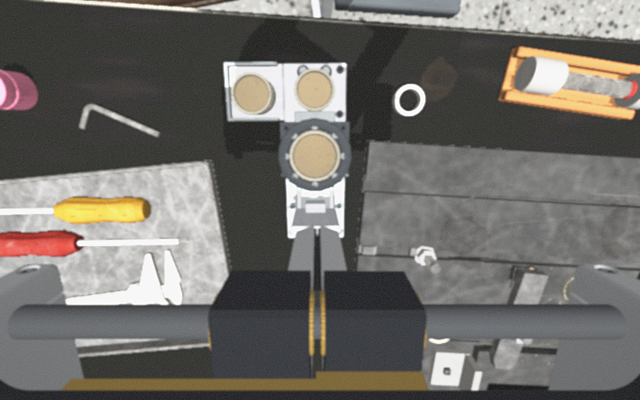

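```bash
python3 -m jog '0.5 20 -1 0 0 0 -1; 0.5 15 -1 0 0 0 -1; 0 8 0 0 0 0 -1; 0 0 0 0 0 0 -1; 0 0 0 0 0 0 -1' && python3 - <<'E'
from h import *
goal(f2w(55,-1,60),down(-1))
d=snap("wrist","w10")
snap("scene","s11",(240,80,400,200),5)
o=[]
for i in range(3): o.append(w2f(get_obs()["tcp_pos"])); get_image("wrist")
print(np.round(o,1))
E
```

```text
clock: 11.57
tcp_pos: [0.5548, -0.211, 0.1227]
tool_rot: [-0.705, -0.02, 0.025, 0.708]
ft_force: [-0.2, -0.2, -0.4]
width: 0.0003
clock 11.57 tcp feeder [ 53.5  -1.  122.7] F [-0.2 -0.2 -0.4]
shift tool mm [-1.1 62.8 -0.2] turn deg [-0.22 -0.09 -0.34] shift in goal axes [-1.5 62.7  0. ]
[[ 52.9  -0.4 124. ]
 [ 52.9  -0.4 124.2]
 [ 53.   -0.4 124.2]]
```

View pics/s11.png

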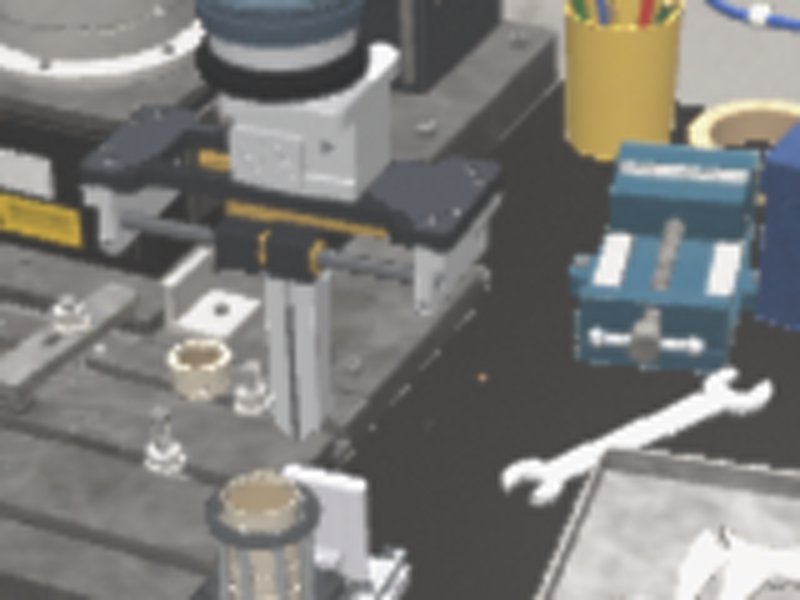

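View pics/w10.png

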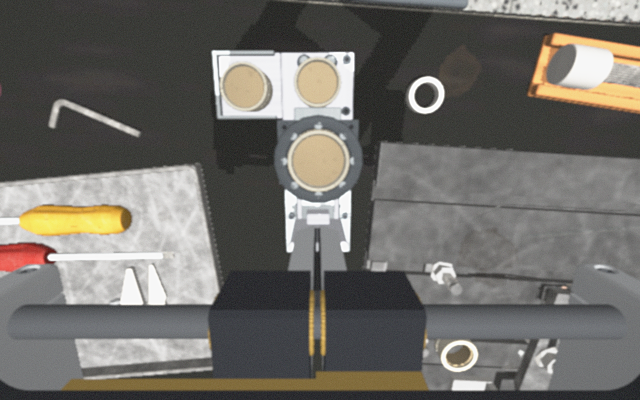

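```bash
python3 - <<'E'
from h import *
d=snap("wrist","w11",(240,120,400,270),5)
for n,p in dict(plateFront=(36,0,82),plateFL=(36,22,82),plateBR=(28,-22,82),boss=(50,0,46),bridge=(76,0,61),tip=(53,0,124),ring=(75,0,109)).items(): print(n,proj(d,f2w(*p)).round(0), ((proj(d,f2w(*p))-[240,120])*5).round(0))
E
```

```text
plateFront [317. 240.] [384. 598.]
plateFL [287. 240.] [237. 598.]
plateBR [346. 249.] [531. 647.]
boss [317. 208.] [384. 440.]
bridge [317. 181.] [384. 306.]
tip [317. 239.] [385. 597.]
ring [317. 198.] [384. 390.]
```

View pics/w11.png

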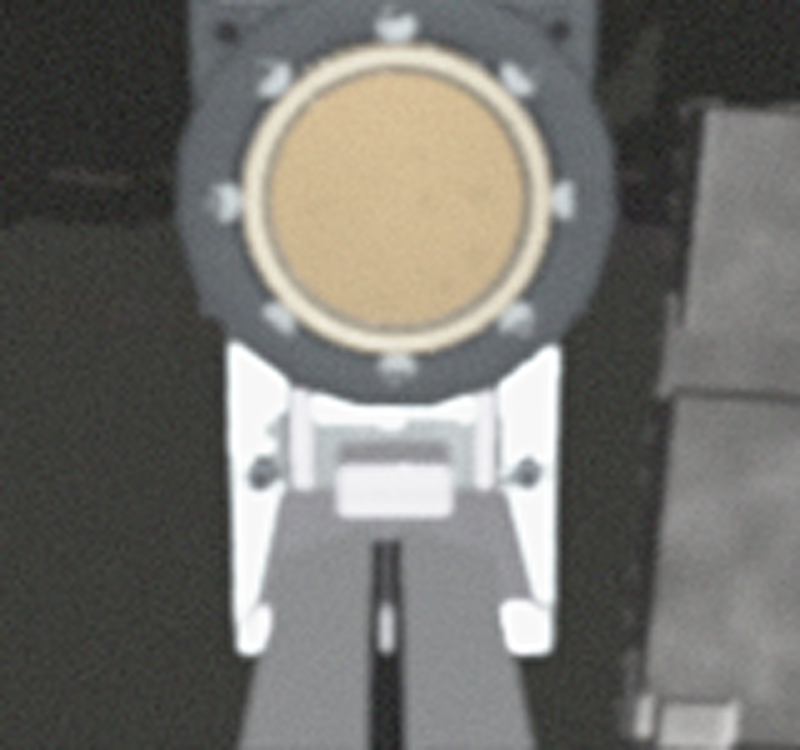

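The plate's ears show beside the fingers at about (255,630) and (525,625) in the zoom, exactly where predicted. So the fingers are in front of the plate and clear of the ring, and I descend.

```bash
python3 -m jog '-0.5 15 0 0 0 0 -1; -0.5 15 0 0 0 0 -1; 0 15 0 0 0 0 -1' && python3 -m jog '0 12 0 0 0 0 -1; 0 7 0 0 0 0 -1; 0 0 0 0 0 0 -1' && python3 - <<'E'
from h import *
goal(f2w(-15,-1,60),down(-1))
d=snap("scene","s12",(240,80,400,200),5)
E
```

```text
clock: 12.12
tcp_pos: [0.5538, -0.2114, 0.0784]
tool_rot: [-0.706, -0.021, 0.024, 0.708]
ft_force: [-0.4, 1.2, -0.8]
width: 0.0002
clock: 12.37
tcp_pos: [0.5523, -0.2105, 0.0574]
tool_rot: [-0.705, -0.02, 0.025, 0.708]
ft_force: [-0.0, -0.3, -0.3]
width: 0.0005
clock 12.37 tcp feeder [56.  -1.6 57.4] F [-0.  -0.3 -0.3]
shift tool mm [71.  -3.1 -0.5] turn deg [-0.29 -0.11 -0.44] shift in goal axes [71.  -2.6 -0.6]
```

View pics/s12.png

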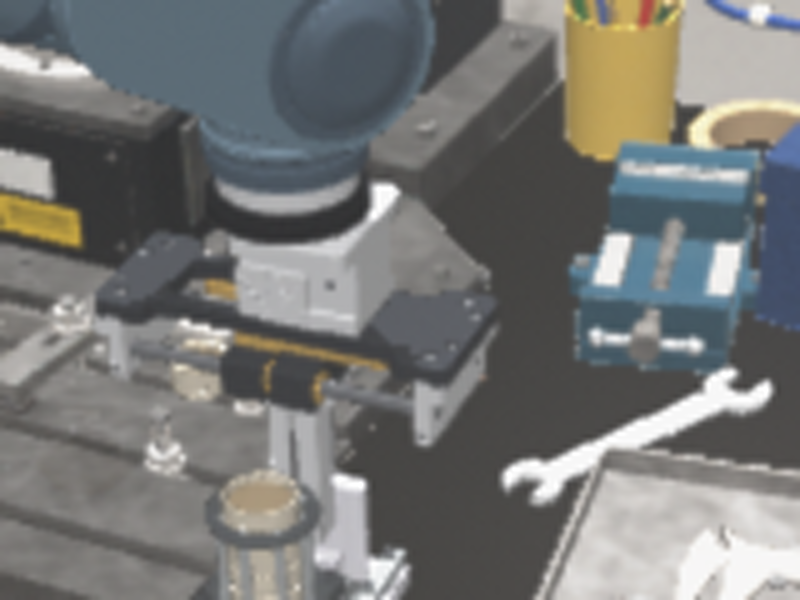

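```bash
python3 -m jog '4 0 0 0 0 0 -1; 4 0 0 0 0 0 -1; 4 0 0 0 0 0 -1; 4 0 0 0 0 0 -1; 4 0 0 0 0 0 -1' && python3 -m jog '4 0 0 0 0 0 -1; 4 0 0 0 0 0 -1; 4 0 0 0 0 0 -1; 4 0 0 0 0 0 -1; 4 0 0 0 0 0 -1' && python3 - <<'E'
from h import *
goal(f2w(-12,-1,60),down(-1))
E
```

```text
clock: 12.83
tcp_pos: [0.5736, -0.21, 0.0595]
tool_rot: [-0.706, -0.02, 0.025, 0.708]
ft_force: [-3.7, -0.7, 2.8]
width: 0.0004
clock: 13.25
tcp_pos: [0.5935, -0.2085, 0.0588]
tool_rot: [-0.706, -0.02, 0.024, 0.708]
ft_force: [-4.4, 0.0, 2.6]
width: 0.0004
clock 13.25 tcp feeder [14.7 -1.  58.8] F [-4.4  0.   2.6]
shift tool mm [26.7 -1.3  0.1] turn deg [-0.2  -0.1  -0.32] shift in goal axes [26.7 -1.2  0. ]
```

```bash
python3 -m jog '4 0 0 0 0 0 -1; 4 0 0 0 0 0 -1; 4 0 0 0 0 0 -1; 4 0 0 0 0 0 -1; 3 0 0 0 0 0 -1' && python3 -m jog '2 0 0 0 0 0 -1; 2 0 0 0 0 0 -1; 2 0 0 0 0 0 -1; 0 0 0 0 0 0 -1' ;  python3 - <<'E'
from h import *
goal(f2w(-12,-1,60),down(-1))
E
```

```text
clock: 13.67
tcp_pos: [0.6127, -0.2072, 0.0587]
tool_rot: [-0.706, -0.021, 0.024, 0.708]
ft_force: [-3.6, 0.0, 2.7]
width: 0.0005
clock: 14.0
tcp_pos: [0.6184, -0.2069, 0.0586]
tool_rot: [-0.706, -0.021, 0.024, 0.708]
ft_force: [-1.3, 0.8, 1.5]
width: 0.0003
clock 14.0 tcp feeder [-10.2  -1.   58.6] F [-1.3  0.8  1.5]
shift tool mm [ 1.8 -1.4  0. ] turn deg [-0.2  -0.1  -0.29] shift in goal axes [ 1.8 -1.4  0. ]
```

```bash
python3 -m jog '1 0 0 0 0 0 -1; 1 0 0 0 0 0 -1';python3 -m jog '1 0 0 0 0 0 -1; 1 0 0 0 0 0 -1';python3 -m jog '1 0 0 0 0 0 -1; 1 0 0 0 0 0 -1'
```

```text
clock: 14.17
tcp_pos: [0.6185, -0.2068, 0.0586]
tool_rot: [-0.705, -0.019, 0.026, 0.708]
ft_force: [-12.3, 0.3, 8.1]
width: 0.0005
clock: 14.33
tcp_pos: [0.6185, -0.2068, 0.0586]
tool_rot: [-0.705, -0.017, 0.028, 0.708]
ft_force: [-19.7, 0.2, 12.9]
width: 0.0004
clock: 14.5
tcp_pos: [0.6185, -0.2067, 0.0586]
tool_rot: [-0.705, -0.015, 0.03, 0.708]
ft_force: [-27.2, -0.1, 18.5]
width: 0.0004
```

At the back stop: the tip doesn't move while the force rises to 27 N. I release, rise, and inspect.

```bash
python3 -m jog '-6 0 0 0 0 0 -1; -6 0 0 0 0 0 -1; -5 -3 0 0 0 0 -1; 0 -25 0 0 0 0 -1; 0 -30 0 0 0 0 -1' && python3 -m jog '0 -35 0 0 0 0 -1; 0 -35 0 0 0 0 -1; 0 -35 0 0 0 0 -1; 0 0 0 0 0 0 -1; 0 0 0 0 0 0 -1' && python3 - <<'E'
from h import *
goal(f2w(-12,-1,60),down(-1))
d=snap("wrist","w12"); np.save("w12.npy",d)
d=snap("scene","s13",(200,100,400,260),4)
E
```

```text
clock: 14.92
tcp_pos: [0.6056, -0.2068, 0.1147]
tool_rot: [-0.705, -0.019, 0.026, 0.709]
ft_force: [0.2, -0.6, 0.3]
width: 0.0004
clock: 15.33
tcp_pos: [0.6097, -0.2088, 0.2251]
tool_rot: [0.707, 0.023, -0.022, -0.707]
ft_force: [0.6, -0.4, -0.1]
width: 0.0005
clock 15.33 tcp feeder [ -1.4   0.4 225.1] F [ 0.6 -0.4 -0.1]
shift tool mm [ 10.5 165.1   1.4] turn deg [ 0.   -0.1   0.04] shift in goal axes [ 10.6 165.1   1.4]
```

View pics/w12.png

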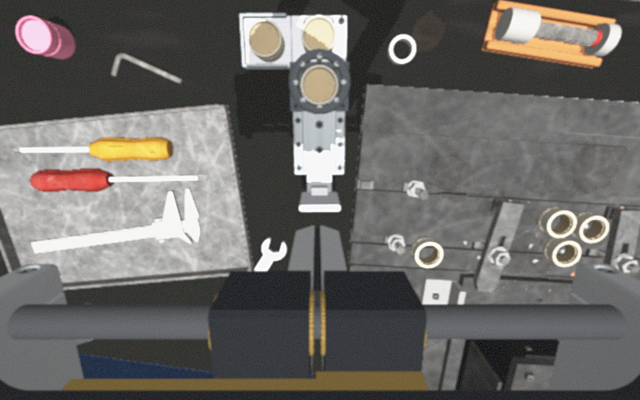

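View pics/s13.png

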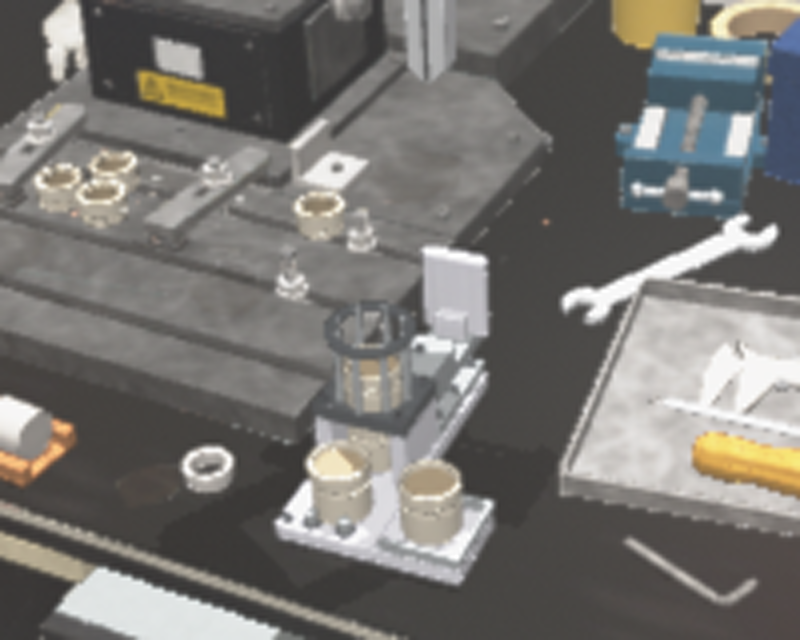

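The stack has dropped a full bush height inside the ring. The plate is back where it began, a bush stands at the pins and one is on the ledge. One numeric check against the first picture before handing in.

```bash
python3 - <<'E'
from h import *
s=load("scene.npy");n=get_image("scene");w=load("w12.npy")
a=cv2.cvtColor(s["pixels"],cv2.COLOR_RGB2GRAY).astype(float);b=cv2.cvtColor(n["pixels"],cv2.COLOR_RGB2GRAY).astype(float)
def sh(name,x0,y0,x1,y1):
    print(name,cv2.phaseCorrelate(a[y0:y1,x0:x1],b[y0:y1,x0:x1]), np.abs(a-b)[y0:y1,x0:x1].mean().round(1))
sh("plate",300,155,325,182);sh("ring",240,205,262,228);sh("gauge",165,185,220,220);sh("hex",352,230,392,255)
c=lambda u,v:(200+(u+.5)/4-.5,100+(v+.5)/4-.5)
print("nest",w2f(onplane(s,*c(340,463),.048)).round(1),w2f(onplane(w,319,33,.048)).round(1),"ledge",w2f(onplane(s,*c(430,481),.048)).round(1),w2f(onplane(w,266,38,.048)).round(1))
print(get_obs()["ft_force"].round(1))
E
```

```text
plate ((0.597850122800164, 0.47893825318796246), 0.9811979241624168) 6.1
ring ((-0.023644044634165695, 0.07485461204054111), 0.9534685964065791) 2.3
gauge ((-0.007593856090387874, 0.010438912341033557), 1.0033864077469634) 1.1
hex ((0.027921275286804104, 0.46898929423239544), 0.9967648052727958) 0.8
nest [152.    0.7  48. ] [151.7  -1.4  48. ] ledge [148.1  56.1  48. ] [147.1  52.9  48. ]
[-0.1  0.  -0.1]
```

```bash
python3 -c "
from bench import close_job
print(close_job())"
```

```text
the job is handed in; nothing more can be done
None
```

The job is done and handed in at about 15.4 s, all with pushes of the closed fingertips.

- **Gauged bush:** I pushed it low and sideways on to the outfeed ledge. It stands upright at feeder x≈148, y≈53–56 mm, inside the 45–70 mm band.
- **Slide home:** I pushed the plate's back face until it stopped hard, with about 19 N at the wrist and no more motion. The next bush is upright at x≈152, y≈0, against the pins.
- **Slide back:** I pushed the plate's front face until it stopped hard, at about 27 N along the feed line (about 33 N in all). In the last scene picture the stack has dropped one bush height.
- **Bystanders:** The plug gauge and the steel ring show no shift from the first picture, and the hex key's picture patch is all but unchanged. The robot was clear of everything, with no force on the wrist.

**Disagreements:** The two cameras differ by 2–3 mm in y for the bushes. An automatic comparison showed sub-pixel shifts of 0.5–0.8 px for the push plate and the hex key against the first picture. I put the hex key's down to measurement noise. The plate's may be real, but the hard stop and the dropped stack both say the slide is fully back.

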